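Show the bearing sleeve to the inspection camera

TASK

Lift the loose cover off the two pins of the aluminium housing and set it down, without dropping it, right way up on the plywood board. Then pull the tall hollow sleeve out of the housing, leaving the short solid plug seated, and hold it still in the air in front of the inspection camera: narrow end towards the glass and 100 mm from it, centred on the lens and square to it. Finish while still holding the sleeve there; do not bump the camera or disturb the other things on the bench.

Things in the scene. Friction and masses are not known exactly. Their poses are not given: they have to be found in the camera images.
- housing: Fixed aluminium block 190 x 90 x 50 mm high, origin at the centre of its underside, long side along its x. In its top face two round bores 32 mm wide and 24 mm deep at x = -35 and +35 mm (y = 0) and two upright steel pins, 8 mm thick and 14 mm high, at x = -75 and +75 mm. Small bolted feet stick out 19 mm at the long sides, 18 mm high.
- cover: Loose grey steel cover, 0.3 to 0.55 kg, seated over the pins, hiding the bores. Flange 180 x 80 x 5 mm; on it a hollow hump 123 x 53 mm, 43 mm high from the underside, 39 mm inside. Bar handle on top: 84 mm along x, 12 mm wide in y, spans 59 to 71 mm above the underside, on two 12 mm posts. Origin: centre of underside, z up. Lift straight up 40 mm or more to clear pins and sleeve.
- sleeve: Steel tube 52 mm long, 0.16 to 0.26 kg, upright in either bore, under the cover. Its narrow lower end, 30 mm wide and 20 mm long, sits in the bore; above it a collar 38 mm wide and 32 mm high stands on the housing's top face. Open through the middle. Origin: centre of the narrow lower end, z along the axis towards the collar.
- plug: Short solid steel plug in the other bore: same widths as the sleeve, but its collar stands only 12 mm above the housing and its top is closed. Origin at the centre of its lower end. It stays where it is.
- board: Fixed plywood board 240 x 140 x 9 mm lying on the bench, left or right of the housing; origin at the centre of its underside, long side along its x. The cover goes here.
- camera_head: Round inspection camera head on its stand: black rear 54 mm wide, aluminium front 46 mm wide with a round glass; it reaches 75 mm back from the glass. Origin: centre of the glass, 115 mm above the bench. z is the viewing direction, out of the glass, leaning 0.45 rad (26 degrees) from straight up towards the robot (turned with the stand).
- camera: Fixed stand of the camera on the other side of the housing from the board: dark base plate 130 x 100 x 12 mm reaching from x = -50 to +80 mm, a bracket behind the head up to 87 mm high at x = +44 to +60 mm. Origin on the bench straight below the glass; x points away from the robot at yaw 0.
- bolt: Loose steel bolt lying, 70 mm long, head 24 mm wide; bystander.
- wrench: Loose wrench lying at the back, under 40 mm high; bystander.
- hammer: Loose hammer lying at the back, under 40 mm high; bystander.
- tape: Loose grey tape measure, 70 x 40 x 68 mm; bystander, in front.
- discs: Loose pack of black cutting discs, 115 mm wide, 14 mm high; bystander.
- flange: Loose square steel flange, 90 x 90 x 8 mm; bystander.
- spacer: Loose flat steel spacer ring, 44 mm wide, 16 mm high, lying on the bench; bystander, not the sleeve.
Not all that is in view belongs to the job. What is meant by the cover is not red or turquoise, and is the larger of those in its own colour.

How it is judged:
On the way, in this order (a step that is already met when the one before it is completed fails the run):
1. the cover lies on the board, right way up and let go (x of cover in the frame of board between -0.07 and 0.07 m and y of cover in the frame of board between -0.06 and 0.06 m and z of cover in the frame of board between 0.004 and 0.014 m and angle between cover's own z axis and vertical below 0.1 rad and contact force between cover and the fingers below 0.3 N and linear speed of cover below 0.03 m/s), for 0.2 s.
2. the sleeve is pulled clear of the housing (z of sleeve in the frame of housing above 0.055 m and contact force between sleeve and the fingers above 1 N), for 0.1 s.
At the end, for the whole second after the job is handed in: Fingers alone hold the sleeve still, narrow end 100 +-15 mm from the glass, within 12 mm of the lens axis in its x and y, within 0.15 rad of square, collar up; cover flat, upright and let go on the board, centre within 70 mm (long way) and 60 mm of its centre; plug still seated (all of step 1 and z of sleeve in the frame of camera_head between 0.085 and 0.115 m and x of sleeve in the frame of camera_head between -0.012 and 0.012 m and y of sleeve in the frame of camera_head between -0.012 and 0.012 m and angle between the z axis of sleeve and the z axis of camera_head, either way round below 0.15 rad and angle between sleeve's own z axis and vertical below 1 rad and contact force between sleeve and the fingers above 2 N and height (world z) of sleeve above 0.15 m and contact force between sleeve and camera below 0.1 N and contact force between sleeve and housing below 0.1 N and linear speed of sleeve below 0.03 m/s and horizontal distance between plug and housing between 0.025 and 0.045 m and z of plug in the frame of housing between 0.026 and 0.034 m); the arm keeps its last pose, push and grip.
It fails at once if the camera is bumped (more than 3 N) (contact force between camera and anything else above 3 N).
It fails at once if the cover is dropped on the board (contact force between cover and board above 1 N and linear speed of cover above 0.35 m/s).
It fails at once if the plug is pulled out (z of plug in the frame of housing above 0.045 m).
It fails at once if a bystander is pushed about (more than 30 mm) (distance of any of bolt, wrench, hammer, tape, discs, flange, spacer from where it was at the start of the episode above 0.03 m).
It also fails if it takes over 54 s, if anything falls off the work surface, if the arm or the gripper's body presses on something with over 40 N, if the wrist force passes 120 N, or if a joint passes its speed limit or range.

ROBOT

A 7-joint arm with a two-finger parallel gripper is mounted at the origin on the work surface. World frame = base frame: x ahead of the robot, y to its left, z up, the work surface at z = 0. Lengths are in m, angles in rad, forces in N, time in s.
With the tool pointing down it reaches from about 0.4 to 0.85 m from the base axis. Payload 6.9 kg.
Tool frame: the origin (TCP) lies midway between the tips of the shut fingers; the grasp point (between the pads) lies grasp_offset behind it (grasp_offset is the distance from the TCP to the grasp point, in m); z points along the fingers, y is the direction in which the jaws open and shut (so a half turn about z gives the same grasp; the last joint's range is limited). The gripper opens to 85 mm and grips with 20 to 120 N. Pads are 22 mm wide; open, the fingers measure 114 mm over their backs; the gripper's body (76 mm by 85 mm) begins 54 mm behind the grasp point. The pads swing forward as they close: fully open they stand 13 mm farther back than shut.
Start: joints at [1.306, 0.507, -0.238, 1.5, 0.126, 1.149, -0.155], TCP at [0.226, -0.583, 0.231] pointing down, gripper open.
Joint ranges: [-3.08, 3.08], [-0.24, 2.05], [-1.43, 1.35], [0, 2.5], [-1.52, 4.66], [0.17, 1.96], [-2.89, 2.89]. Speed limits (rad/s): [2.39, 2.39, 3.14, 3.14, 3.14, 3.14, 3.14].

INTERFACE

Orientations are given as a rotation vector (axis times angle).
In Python, from station import sense, read_camera, sign_off, grasp_offset gives the robot as it stands.
- The arm moves only by the tool apply_moves, never from a script. Its argument "increments" is a list of rows, each a list of 3 entries, a list of its own where there are three numbers: the shift along the world's x, y, z in cm, then the turn, a rotation vector about the world's x, y, z in rad, then the opening, from -1 (shut) to 1 (fully open), so that 0 is half open. A call has 1 to 12 rows; each row shifts and turns the pose as measured when the row begins; what a row does not reach is not made up. A row lasts 1/12 s, in which the tool goes at most 41.7 mm and 7.16 degrees, less where a joint would pass 70% of its speed; a pose out of reach is approached as far as the arm can. A call with a gripper value outside its range is refused whole. The fingers move at their own pace and stop on an object; the grip force is fixed at half the most. Time passes only in rows, so rows that do not move let the fingers close. It gives the time, the measured TCP pose, the force and the opening at its end, in the units of the state.
- sense(): the state, without advancing time (a new reading comes with each control period).
- read_camera(name): name is "scene" or "side" or "wrist"; returns a dict with "color" (480x640x3 uint8, red, green, blue), "fx", "fy", "cx", "cy" (pixels), "cam_to_world" (4x4, takes a point from camera to world coordinates); the wrist camera has in their place "tool_from_camera" (4x4, takes a point from camera to tool coordinates, whose origin is the TCP and whose axes are the flange's). Camera axes: x right, y down, z forward; pixel columns grow to the right and rows downward; lengths in m; the calibration is good to about 2 mm. The wrist camera is an equidistant fisheye: a pixel r from the principal point sees the ray r / f radians off the axis. A picture is of the moment at which its call begins: read the wrist's pose just before it. There is no depth.
- sign_off(): hands the job in, once; it reports no verdict.
The state is a dict: "time": time; "joint_positions": joint angles; "qd": joint speeds; "joint_efforts": joint torques, N m; "position": TCP position; "orientation": TCP orientation; "wrist_force": force on the tool from outside, world axes, zero at the start; "ft_torque": the same for the moment, N m; "gripper_width": finger opening in m.
Only numpy, scipy, OpenCV 4.12 (cv2) and the standard library are available. Lean on these libraries where they do the work, as an engineer would, in place of code of your own. Each camera call takes 0.05 s, during which the arm holds its last target.

## Working session

There is one attempt and no reset: what is moved stays moved. The work goes in short steps, Python scripts to look and compute and a tool call to move; the robot and the scene stay as the last step left them, time stands still between calls to the robot, and variables do not carry over. Pictures are saved under pics/ and viewed, and the job is handed in when it is done.

Besides the shell and the picture viewer there is one more tool, called after "Emit:" as name(argument=value, ...), one argument or row to a line, values as JSON. apply_moves: Moves the arm, as the interface text tells. Its arguments: {"type":"object","properties":{"increments":{"type":"array"}},"required":["increments"]}

```bash
mkdir -p pics; ls; cat > h.py <<'E'
import numpy as np, cv2, json
from scipy.spatial.transform import Rotation as R
from station import sense, read_camera, sign_off, grasp_offset
def snap(n,f):
    d=read_camera(n); cv2.imwrite('pics/'+f,d['color'][:,:,::-1]); 
    np.save('pics/'+f+'.npy',d,allow_pickle=True); return d
def ray(d,u,v):
    T=np.array(d['cam_to_world']); r=T[:3,:3]@np.array([(u-d['cx'])/d['fx'],(v-d['cy'])/d['fy'],1]); return T[:3,3],r
def atz(d,u,v,z):
    o,r=ray(d,u,v); return o+r*(z-o[2])/r[2]
def proj(d,P):
    T=np.linalg.inv(np.array(d['cam_to_world'])); p=T[:3,:3]@np.array(P)+T[:3,3]
    return np.array([d['fx']*p[0]/p[2]+d['cx'],d['fy']*p[1]/p[2]+d['cy']])
E
python3 - <<'E'
from h import *
print(sense(), grasp_offset if not callable(grasp_offset) else grasp_offset())
for n in('scene','side','wrist'):
    d=snap(n,n+'0.png'); print(n,{k:v for k,v in d.items() if k!='color'})
E
```

```text
pics
{'time': 0.0, 'joint_positions': array([ 1.30551244,  0.50836287, -0.2374883 ,  1.50114293,  0.1256633 ,
        1.14889408, -0.1548152 ]), 'qd': array([ 7.91468104e-04, -8.98020327e-04, -4.85724410e-05,  1.16462293e-03,
       -3.50113578e-04, -4.86190180e-04, -5.48058472e-04]), 'joint_efforts': array([ 5.62667556e-04, -6.20605516e+01, -2.18636759e+00, -2.49660784e+01,
        1.27602767e-02,  1.18862363e-02,  7.67584652e-06]), 'position': array([ 0.22620176, -0.5820846 ,  0.23040937]), 'orientation': array([-3.08601175e+00, -5.78697959e-01,  5.52255667e-04]), 'wrist_force': array([-0.07021517, -0.04074325,  0.87324762]), 'ft_torque': array([ 0.03699367, -0.06096654, -0.0027892 ]), 'gripper_width': 0.08539931937241539} 0.0187
scene {'fx': 436.51906337411083, 'fy': 436.51906337411083, 'cx': 319.5744188261139, 'cy': 239.652389280745, 'cam_to_world': array([[-0.11061881,  0.59073452, -0.79924727,  1.23738081],
       [ 0.99362046,  0.08349567, -0.075808  ,  0.02513584],
       [ 0.02195128, -0.80253423, -0.5962021 ,  0.59216855],
       [ 0.        ,  0.        ,  0.        ,  1. 
[... 154 characters left out ...]
 , -0.02525278,  0.02255146,  0.52660785],
       [-0.03219955,  0.50312801, -0.86361183,  0.80571574],
       [ 0.01046233, -0.86384287, -0.50365269,  0.60156788],
       [ 0.        ,  0.        ,  0.        ,  1.        ]])}
wrist {'fx': 371.64829954431775, 'fy': 371.64829954431775, 'cx': 318.41846481430764, 'cy': 243.71253447418263, 'tool_from_camera': array([[ 1.67845913e-03, -9.64490343e-01, -2.64112781e-01,
         6.68917411e-02],
       [ 9.99998523e-01,  1.71646159e-03,  8.68796391e-05,
         8.29251909e-07],
       [ 3.69544872e-04, -2.64112537e-01,  9.64491799e-01,
        -1.42290127e-01],
       [ 0.00000000e+00,  0.00000000e+00,  0.00000000e+00,
         1.00000000e+00]])}
```

View pics/scene0.png

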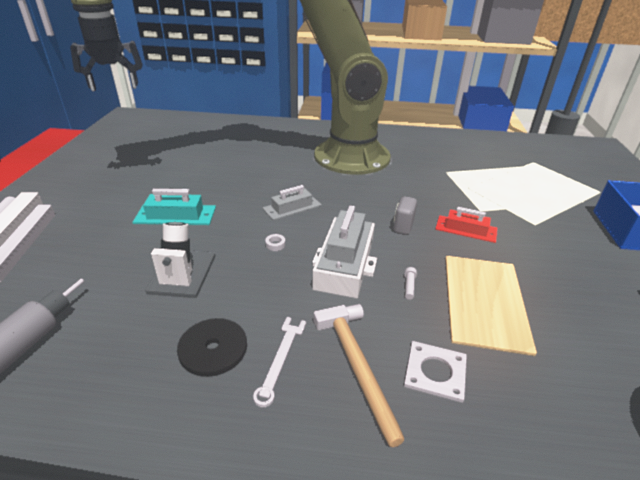

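View pics/side0.png

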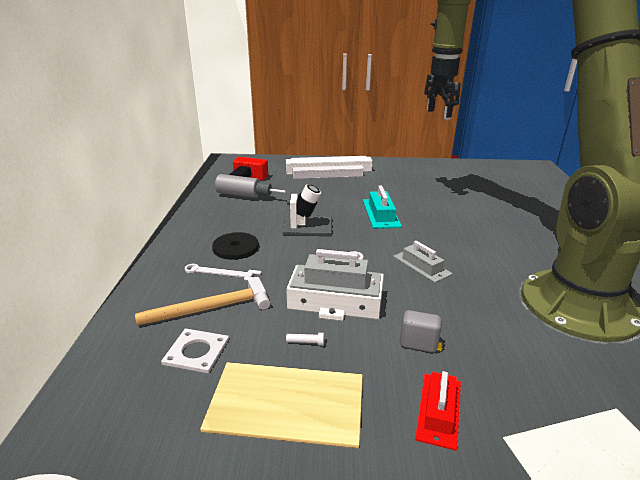

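View pics/wrist0.png

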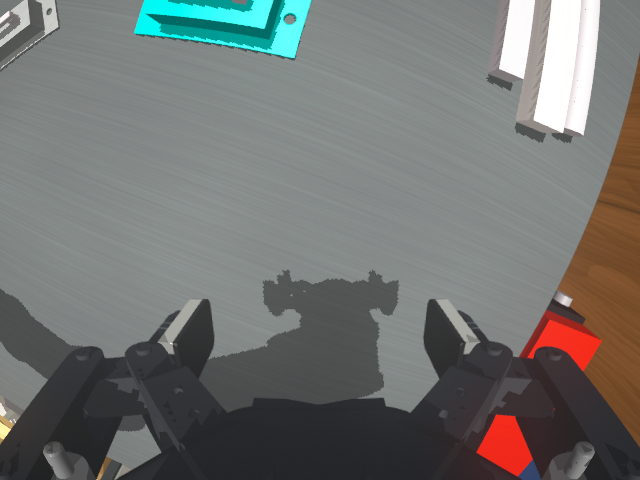

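Candidates for the cover in the scene picture are grey on the housing (346,240), smaller grey (292,203), turquoise (175,208) and red (467,223). I choose the grey one on the housing because it is the larger of the two greys and sits over the pins. For the sleeve, the ring at (275,242) is only the spacer. I'll check with close crops.

```bash
python3 - <<'E'
import cv2
a=cv2.imread('pics/scene0.png');b=cv2.imread('pics/side0.png')
cv2.imwrite('pics/c1.png',cv2.resize(a[195:305,300:400],None,fx=5.4,fy=5.4,interpolation=cv2.INTER_CUBIC))
cv2.imwrite('pics/c2.png',cv2.resize(b[240:330,275:395],None,fx=6,fy=6,interpolation=cv2.INTER_CUBIC))
cv2.imwrite('pics/c3.png',cv2.resize(a[210:300,140:220],None,fx=6,fy=6,interpolation=cv2.INTER_CUBIC))
cv2.imwrite('pics/c4.png',cv2.resize(b[175:245,275:345],None,fx=8,fy=8,interpolation=cv2.INTER_CUBIC))
E
```

```text
(no output)
```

View pics/c1.png

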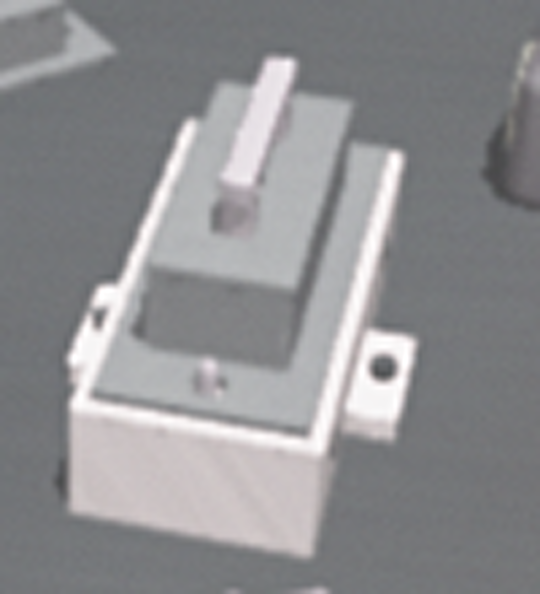

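View pics/c2.png

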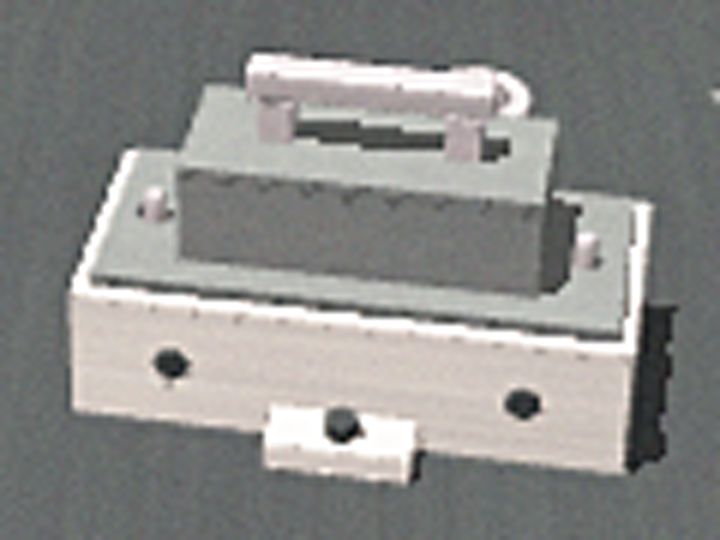

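View pics/c3.png

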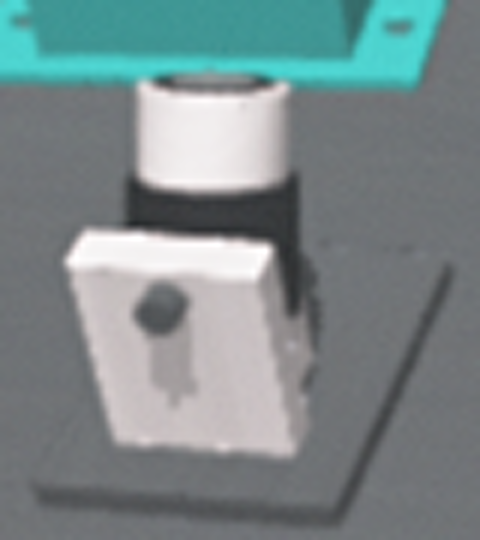

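View pics/c4.png

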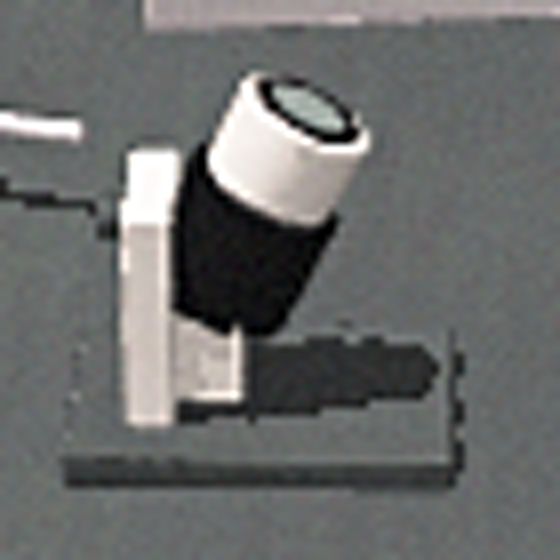

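```bash
cat > fit.py <<'E'
from h import *
from scipy.optimize import least_squares
S=np.load('pics/scene0.png.npy',allow_pickle=True).item();D=np.load('pics/side0.png.npy',allow_pickle=True).item()
def un(pts,s,ox,oy): return [((u+.5)/s-.5+ox,(v+.5)/s-.5+oy) for u,v in pts]
def fit(obs,x0):
    def W(p,l):
        c,s=np.cos(p[2]),np.sin(p[2]); return [p[0]+c*l[0]-s*l[1],p[1]+s*l[0]+c*l[1],l[2]]
    f=lambda p:np.concatenate([proj(d,W(p,l))-uv for d,l,uv in obs])
    r=least_squares(f,x0,loss='soft_l1'); print(np.round(r.x,4),'res',np.round(f(r.x).reshape(-1,2),1).tolist()); return r.x
if __name__=='__main__':
    c1=un([(78,400),(318,445),(398,152),(190,122)],5.4,300,195)
    c2=un([(75,290),(632,350),(648,203),(130,152)],6,275,240)
    # world approx: housing x along world x; front(scene) = far x
    L=dict(pp=(.095,.045,.05),pm=(.095,-.045,.05),mp=(-.095,.045,.05),mm=(-.095,-.045,.05))
    for d,p in((S,c1[0]),(S,c1[1]),(S,c1[2]),(S,c1[3])): print(atz(d,*p,.05).round(3))
    obs=[(S,L['pm'],c1[0]),(S,L['pp'],c1[1]),(S,L['mp'],c1[2]),(S,L['mm'],c1[3]),
         (D,L['pp'],c2[0]),(D,L['mp'],c2[1]),(D,L['mm'],c2[2]),(D,L['pm'],c2[3])]
    hp=fit(obs,[.6,0,0.])
    # handle top z=.05+.071: c1 & c2 ends
    k1=un([(280,60)],5.4,300,195)[0]
    hb=[(446,257),(516,262),(533,350),(452,342)]; sb=[(228,364),(362,374),(359,445),(202,432)]
    for p in hb: print('b',atz(S,*p,.009).round(3))
    for p in sb: print('bs',atz(D,*p,.009).round(3))
    M=dict(a=(-.12,-.07,.009),b=(-.12,.07,.009),c=(.12,.07,.009),d=(.12,-.07,.009))
    fit([(S,M['a'],hb[0]),(S,M['b'],hb[1]),(S,M['c'],hb[2]),(S,M['d'],hb[3]),
         (D,M['d'],sb[0]),(D,M['a'],sb[1]),(D,M['b'],sb[2]),(D,M['c'],sb[3])],[.6,.3,0])
    c3=un([(38,488),(338,518),(450,262)],6,140,210); c4=un([(66,458),(455,460)],8,275,175)
    g=un([(307,107)],8,275,175)[0]
    for p in c3: print('cs',atz(S,*p,.012).round(3))
    for p in c4: print('cd',atz(D,*p,.012).round(3))
    print('glass',atz(D,*g,.115).round(4))
    fit([(S,(.08,-.05,.012),c3[0]),(S,(.08,.05,.012),c3[1]),(S,(-.05,.05,.012),c3[2]),
      (D,(.08,.05,.012),c4[0]),(D,(-.05,.05,.012),c4[1]),(D,(0,0,.115),g)],[.6,-.3,0])
E
python3 fit.py
```

```text
[ 0.604 -0.044  0.05 ]
[0.617 0.041 0.05 ]
[0.432 0.067 0.05 ]
[ 0.422 -0.019  0.05 ]
[ 0.5184  0.012  -0.1347] res [[-0.8, 0.6], [1.3, 0.7], [1.2, -0.3], [-0.1, -0.9], [-0.6, -0.4], [0.8, -0.1], [0.6, -0.8], [-0.2, -1.1]]
b [0.48  0.227 0.009]
b [0.476 0.374 0.009]
b [0.717 0.344 0.009]
b [0.717 0.209 0.009]
bs [0.705 0.218 0.009]
bs [0.472 0.232 0.009]
bs [0.482 0.37  0.009]
bs [0.714 0.358 0.009]
[ 0.5937  0.291  -0.0778] res [[1.0, -3.0], [-1.6, 0.8], [4.9, 1.5], [1.0, -3.8], [-1.0, -2.8], [1.7, -0.6], [1.4, -0.1], [-1.8, -3.6]]
cs [ 0.668 -0.358  0.012]
cs [ 0.669 -0.26   0.012]
cs [ 0.539 -0.264  0.012]
cd [ 0.659 -0.256  0.012]
cd [ 0.532 -0.262  0.012]
glass [ 0.5828 -0.3108  0.115 ]
[ 0.5853 -0.3126  0.0379] res [[-0.7, -0.5], [1.0, -2.0], [0.5, -1.6], [-1.4, -0.6], [-0.7, -0.6], [-0.9, -0.3]]
```

The crops confirm the choice: the grey cover is on the housing with both pins poking through its flange. Estimated poses (x, y, yaw):
- Housing: (0.518, 0.012), yaw -0.135
- Board: (0.594, 0.291), yaw about -0.07
- Camera glass: about (0.584, -0.312)

Moving over the cover.

Emit:
apply_moves(
  increments=[
    [[1.5,3,0.3],[0,0,-0.03],1],
    [[1.5,3,0.3],[0,0,-0.03],1],
    [[1.5,3,0.3],[0,0,-0.03],1],
    [[1.5,3,0.3],[0,0,-0.03],1],
    [[1.5,3,0.2],[0,0,-0.03],1],
    [[1.5,3,0.2],[0,0,-0.03],1],
    [[1.5,3,0],[0,0,-0.03],1],
    [[1.5,3,0],[0,0,-0.03],1],
    [[1.5,3,0],[0,0,-0.03],1],
    [[1.5,3,0],[0,0,-0.03],1],
    [[1.5,3,0],[0,0,-0.03],1],
    [[1.5,3,0],[0,0,-0.03],1],
  ],
)

```text
time: 1.15
position: [0.4028, -0.2116, 0.2429]
orientation: [-3.137, 0.034, 0.008]
wrist_force: [0.7, -0.5, 0.7]
gripper_width: 0.0854
```

Emit:
apply_moves(
  increments=[
    [[1.5,3,0],[0,0,-0.02],1],
    [[1.5,3,0],[0,0,-0.02],1],
    [[1.5,3,0],[0,0,-0.02],1],
    [[1.5,3,0],[0,0,-0.02],1],
    [[1.5,3,0],[0,0,-0.02],1],
    [[1.5,3,0],[0,0,-0.02],1],
    [[1.5,3,0],[0,0,0],1],
    [[0.8,1.0,0],[0,0,0],1],
    [[0,0,0],[0,0,0],1],
  ],
)

```text
time: 1.9
position: [0.52, 0.0291, 0.2427]
orientation: [-3.126, 0.221, 0.007]
wrist_force: [0.9, -0.2, 1.4]
gripper_width: 0.0851
```

```bash
cat >> h.py <<'E'
def wr(f):
    s=sense(); d=snap('wrist',f); T=np.eye(4); T[:3,:3]=R.from_rotvec(s['orientation']).as_matrix(); T[:3,3]=s['position']
    d['c2w']=T@np.array(d['tool_from_camera']); d['s']=s; np.save('pics/'+f+'.npy',d,allow_pickle=True)
    x=T[:3,0]; print('t',s['time'],'pos',s['position'].round(4),'yaw',np.arctan2(x[1],x[0]).round(4),'z',T[:3,2].round(3),'w',s['gripper_width'],'F',s['wrist_force'].round(1)); return d
def wray(d,u,v):
    a=np.array([u-d['cx'],v-d['cy']])/d['fx']; th=np.hypot(*a); k=np.sin(th)/max(th,1e-9)
    return d['c2w'][:3,3], d['c2w'][:3,:3]@np.array([a[0]*k,a[1]*k,np.cos(th)])
def watz(d,u,v,z):
    o,r=wray(d,u,v); return o+r*(z-o[2])/r[2]
def wproj(d,P):
    T=np.linalg.inv(d['c2w']); p=T[:3,:3]@np.array(P)+T[:3,3]; th=np.arctan2(np.hypot(p[0],p[1]),p[2]); q=p[:2]/np.hypot(p[0],p[1])*th*d['fx']; return q+[d['cx'],d['cy']]
E
python3 -c "
from h import *
d=wr('w1.png')"
```

```text
t 1.9 pos [0.52   0.0291 0.2427] yaw -0.1412 z [-0.004  0.008 -1.   ] w 0.08510321922904208 F [ 0.9 -0.2  1.4]
```

View pics/w1.png

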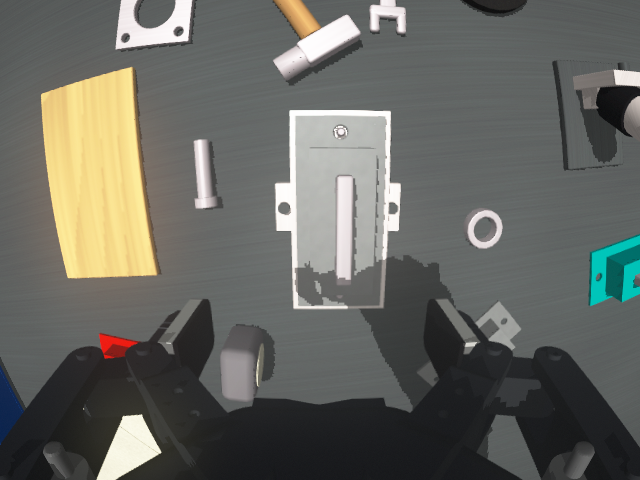

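The wrist picture shows the housing centred at about (340,210), the handle from (345,176) to (344,283), the board at left with corners (42,95), (134,68), (159,274) and (66,278), and the camera stand at right.

```bash
python3 -c "
from h import *
d=np.load('pics/w1.png.npy',allow_pickle=True).item()
def show(n,ps,z):
    q=np.array([watz(d,*p,z)[:2] for p in ps]); print(n,q.round(4).tolist(),'c',q.mean(0).round(4)); return q
h=show('handle',[(345,176),(344,284)],.121); print('yaw',np.arctan2(*(h[0]-h[1])[::-1]))
h=show('hous',[(290,111),(391,111),(384.5,307.5),(293,307.5)],.05); print('yaw',np.arctan2(*(h[0]-h[3])[::-1]),np.arctan2(*(h[1]-h[2])[::-1]))
h=show('board',[(42,95),(134,68),(159,274),(66,278)],.009); print('yaw',np.arctan2(*(h[0]-h[3])[::-1]),np.arctan2(*(h[1]-h[2])[::-1]))
"
```

```text
handle [[0.5609, 0.0053], [0.4798, 0.016]] c [0.5203 0.0106]
yaw -0.13120870575766225
hous [[0.619, 0.0422], [0.6076, -0.0471], [0.4198, -0.0221], [0.4327, 0.0685]] c [0.5198 0.0104]
yaw -0.1399847928741343 -0.13258605833237716
board [[0.7173, 0.346], [0.7069, 0.2072], [0.4724, 0.2237], [0.4822, 0.3683]] c [0.5947 0.2863]
yaw -0.0944451635790045 -0.07018617988896994
```

Emit:
apply_moves(
  increments=[
    [[0,-1.8,-1],[-0.008,-0.004,0.007],1],
    [[0,0,-3],[0,0,0],1],
    [[0,0,-3],[0,0,0],1],
    [[0,0,-3],[0,0,0],1],
    [[0,0,-1],[0,0,0],1],
    [[0,0,0],[0,0,0],1],
    [[0,0,0],[0,0,0],1],
  ],
)

```text
time: 2.53
position: [0.5153, 0.0, 0.1295]
orientation: [3.128, -0.223, -0.0]
wrist_force: [0.4, 0.2, 0.9]
gripper_width: 0.0853
```

```bash
python3 -c "
from h import *
d=wr('w2.png')"
```

```text
t 2.5333 pos [0.5153 0.     0.1295] yaw -0.1421 z [-0.    -0.005 -1.   ] w 0.08529489187922096 F [0.4 0.2 0.9]
```

View pics/w2.png

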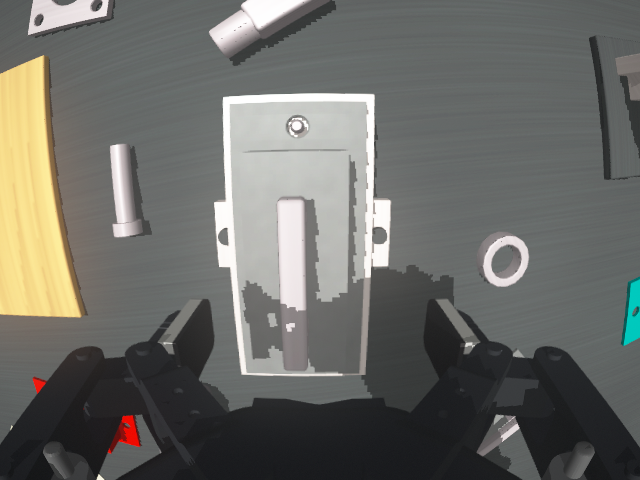

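The handle is left of the jaw centre at (292,285), so I need +y 10 mm before going down.

Emit:
apply_moves(
  increments=[
    [[0.4,1.05,0],[0.004,0,0.008],1],
    [[0,0,0],[0,0,0],1],
    [[0,0,-1.5],[0,0,0],1],
    [[0,0,0],[0,0,0],1],
  ],
)

```text
time: 2.92
position: [0.5226, 0.0109, 0.119]
orientation: [3.134, -0.212, 0.013]
wrist_force: [-1.4, 0.4, 0.5]
gripper_width: 0.0853
```

```bash
python3 -c "
from h import *
d=wr('w3.png')"
```

```text
t 2.9167 pos [0.5226 0.0109 0.119 ] yaw -0.1351 z [ 0.008 -0.001 -1.   ] w 0.08533520349203773 F [-1.4  0.4  0.5]
```

View pics/w3.png

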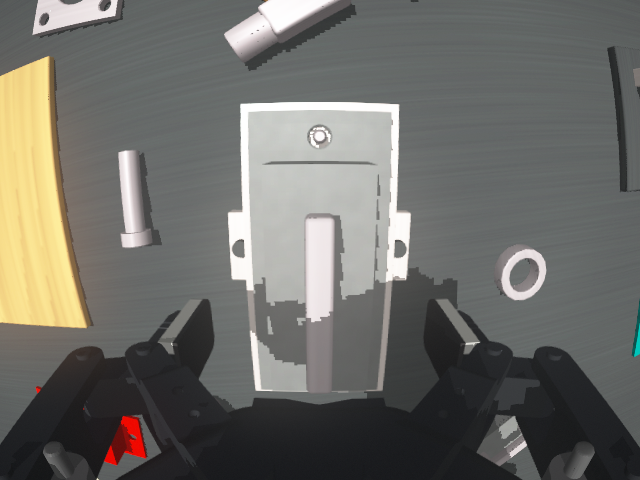

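The handle is now centred between the pads at (319,300). Going down the last bit.

Emit:
apply_moves(
  increments=[
    [[-0.2,0,-1.4],[0,0.008,0],1],
    [[0,0,0],[0,0,0],1],
    [[0,0,0],[0,0,0],1],
  ],
)

```text
time: 3.22
position: [0.5229, 0.0116, 0.1081]
orientation: [3.134, -0.211, 0.009]
wrist_force: [0.2, 0.7, 0.4]
gripper_width: 0.0857
```

Emit:
apply_moves(
  increments=[
    [[-0.2,0,-1.0],[0,0.006,0],1],
    [[0,0,0],[0,0,0],1],
  ],
)

```text
time: 3.38
position: [0.5211, 0.0116, 0.098]
orientation: [3.133, -0.211, 0.0]
wrist_force: [-0.3, -0.8, -0.4]
gripper_width: 0.0851
```

Emit:
apply_moves(
  increments=[
    [[0,0,0.1],[0,0,0],0],
    [[0,0,0],[0,0,0],-0.5],
    [[0,0,0],[0,0,0],-1],
    [[0,0,0],[0,0,0],-1],
    [[0,0,0],[0,0,0],-1],
    [[0,0,0],[0,0,0],-1],
    [[0,0,0],[0,0,0],-1],
    [[0,0,0],[0,0,0],-1],
  ],
)

```text
time: 4.05
position: [0.5211, 0.011, 0.0993]
orientation: [3.133, -0.212, -0.0]
wrist_force: [-0.5, -1.0, -2.1]
gripper_width: 0.0107
```

Emit:
apply_moves(
  increments=[
    [[0,0,0.5],[0,0,0],-1],
    [[0,0,0.8],[0,0,0],-1],
    [[0,0,1],[0,0,0],-1],
    [[0,0,1],[0,0,0],-1],
    [[0,0,1.5],[0,0,0],-1],
    [[0,0,1.5],[0,0,0],-1],
    [[0,0,2],[0,0,0],-1],
    [[0,0,2],[0,0,0],-1],
    [[0,0,2],[0,0,0],-1],
    [[0,0,1],[0,0,0],-1],
    [[0,0,0],[0,0,0],-1],
    [[0,0,0],[0,0,0],-1],
  ],
)

```text
time: 5.05
position: [0.5144, 0.0122, 0.2404]
orientation: [3.134, -0.207, -0.017]
wrist_force: [-0.1, -0.6, -4.9]
gripper_width: 0.0106
```

```bash
python3 -c "
from h import *
d=wr('w4.png'); snap('side','side4.png')"
```

```text
t 5.05 pos [0.5144 0.0122 0.2404] yaw -0.1316 z [-0.011 -0.    -1.   ] w 0.010567659400666491 F [-0.1 -0.6 -4.9]
```

View pics/side4.png

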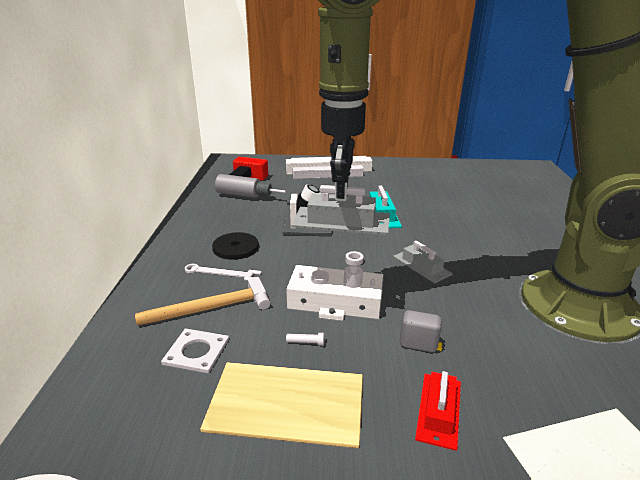

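View pics/w4.png

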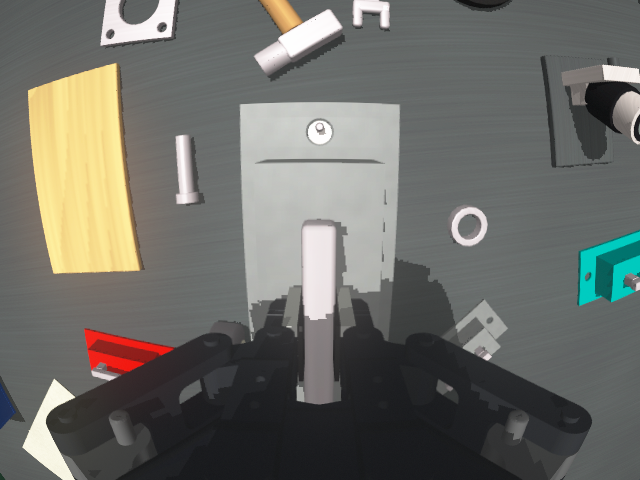

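The cover is lifted level, and the sleeve (tall, hollow) is in the bore nearer the robot at side pixel (354,258). Now carrying the cover to the board.

Emit:
apply_moves(
  increments=[
    [[0.4,1,0],[0,-0.003,0],-1],
    [[0.8,2.4,0],[0,-0.003,0.01],-1],
    [[0.8,2.6,0],[0,-0.003,0.01],-1],
    [[0.8,2.6,0],[0,0,0.01],-1],
    [[0.8,2.6,0],[0,0,0.01],-1],
    [[0.8,2.6,0],[0,0,0.01],-1],
    [[0.8,2.6,0],[0,0,0],-1],
    [[0.8,2.6,0],[0,0,0],-1],
    [[0.8,2.6,0],[0,0,0],-1],
    [[0.5,2.2,0],[0,0,0],-1],
    [[0.2,1.0,0],[0,0,0],-1],
    [[0,0,0],[0,0,0],-1],
  ],
)

```text
time: 6.15
position: [0.5841, 0.2782, 0.2241]
orientation: [3.134, -0.128, -0.042]
wrist_force: [-0.3, -0.1, -4.7]
gripper_width: 0.0107
```

Emit:
apply_moves(
  increments=[
    [[0.8,0.8,-1],[0,-0.015,0],-1],
    [[0,0,-2],[0,-0.012,0],-1],
    [[0,0,-2],[0,0,0],-1],
    [[0,0,-2],[0,0,0],-1],
    [[0,0,-2],[0,0,0],-1],
    [[0,0,-2],[0,0,0],-1],
    [[0,0,-1],[0,0,0],-1],
    [[0,0,-0.5],[0,0,0],-1],
    [[0,0,0],[0,0,0],-1],
  ],
)

```text
time: 6.9
position: [0.5893, 0.2791, 0.089]
orientation: [3.127, -0.134, -0.008]
wrist_force: [0.2, -0.3, -4.4]
gripper_width: 0.0108
```

```bash
python3 -c "
from h import *
d=wr('w5.png'); snap('side','side5.png')"
```

```text
t 6.9 pos [0.5893 0.2791 0.089 ] yaw -0.0855 z [-0.006 -0.012 -1.   ] w 0.010797625855597404 F [ 0.2 -0.3 -4.4]
```

View pics/side5.png

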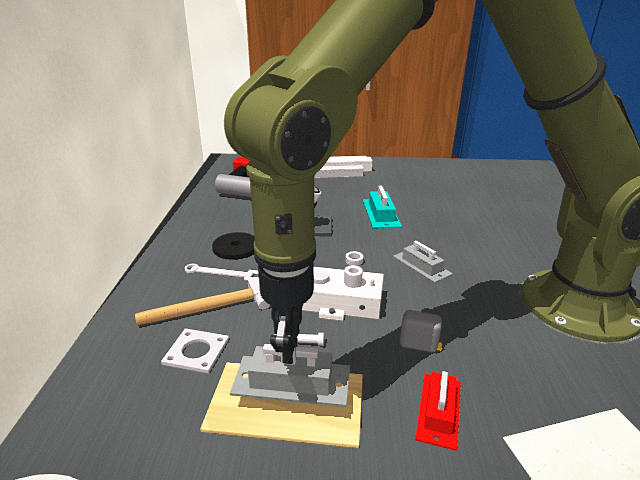

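The cover hangs level just above the board. Lowering slowly.

Emit:
apply_moves(
  increments=[
    [[0.3,0.7,-0.8],[0.012,-0.006,0],-1],
    [[0,0,-0.6],[0,0,0],-1],
    [[0,0,-0.6],[0,0,0],-1],
    [[0,0,-0.4],[0,0,0],-1],
    [[0,0,0],[0,0,0],-1],
  ],
)

```text
time: 7.42
position: [0.596, 0.2892, 0.0688]
orientation: [-3.131, 0.134, -0.016]
wrist_force: [-0.2, -0.4, -4.0]
gripper_width: 0.0108
```

Emit:
apply_moves(
  increments=[
    [[0,0,-0.4],[0,0.01,0],-1],
    [[0,0,-0.3],[0,0,0],-1],
    [[0,0,-0.2],[0,0,0],-1],
    [[0,0,-0.2],[0,0,0],-1],
    [[0,0,-0.1],[0,0,0],-1],
    [[0,0,0],[0,0,0],-1],
  ],
)

```text
time: 7.92
position: [0.5964, 0.2895, 0.0586]
orientation: [-3.132, 0.135, -0.001]
wrist_force: [0.3, 1.1, -4.0]
gripper_width: 0.0108
```

Emit:
apply_moves(
  increments=[
    [[0,0,-0.1],[0,0,0],-1],
    [[0,0,-0.1],[0,0,0],-1],
    [[0,0,0],[0,0,0],-1],
  ],
)

```text
time: 8.17
position: [0.5967, 0.2897, 0.0585]
orientation: [-3.131, 0.135, -0.004]
wrist_force: [-0.1, 0.6, -4.8]
gripper_width: 0.0109
```

Emit:
apply_moves(
  increments=[
    [[0,0,-0.2],[0,0,0],-1],
    [[0,0,-0.2],[0,0,0],-1],
    [[0,0,0],[0,0,0],-1],
  ],
)

```text
time: 8.42
position: [0.5969, 0.2898, 0.0588]
orientation: [-3.131, 0.135, -0.008]
wrist_force: [-0.3, -0.4, -5.8]
gripper_width: 0.0107
```

Emit:
apply_moves(
  increments=[
    [[0,0,-0.3],[0,0.008,0],-1],
    [[0,0,-0.3],[0,0,0],-1],
    [[0,0,-0.2],[0,0,0],-1],
  ],
)

```text
time: 8.67
position: [0.5971, 0.2902, 0.0583]
orientation: [-3.131, 0.135, -0.001]
wrist_force: [-4.8, -2.9, 8.7]
gripper_width: 0.0106
```

```bash
python3 -c "
from h import *
d=wr('w6.png'); a=snap('side','side6.png')['color'][:,:,::-1]
cv2.imwrite('pics/c6.png',cv2.resize(np.ascontiguousarray(a[320:450,190:380]),None,fx=4,fy=4,interpolation=cv2.INTER_CUBIC))"
```

```text
t 8.6667 pos [0.5971 0.2902 0.0583] yaw -0.0864 z [ 0.001  0.007 -1.   ] w 0.010559210956370104 F [-4.8 -2.9  8.7]
```

View pics/c6.png

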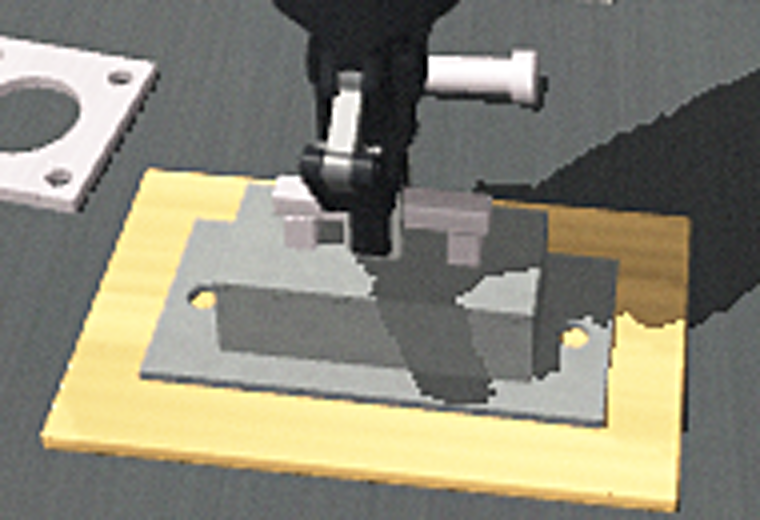

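The cover is in contact with the board (+8.7 N) and centred on it. Releasing.

Emit:
apply_moves(
  increments=[
    [[0,0,0],[0,0,0],-1],
    [[0,0,0],[0,0,0],-0.8],
    [[0,0,0],[0,0,0],-0.6],
    [[0,0,0],[0,0,0],-0.3],
    [[0,0,0],[0,0,0],0],
    [[0,0,0],[0,0,0],0],
    [[0,0,0],[0,0,0],0],
    [[0,0,1],[0,0,0],0],
    [[0,0,1.5],[0,0,0],0],
    [[0,0,2],[0,0,0],0],
    [[0,0,3],[0,0,0],0],
    [[0,0,3],[0,0,0],0],
  ],
)

```text
time: 9.77
position: [0.5948, 0.2891, 0.1608]
orientation: [-3.135, 0.134, 0.015]
wrist_force: [0.5, 0.0, -0.2]
gripper_width: 0.0427
```

```bash
python3 -c "
from h import *
d=wr('w7.png'); a=snap('side','side7.png')"
```

```text
t 9.7667 pos [0.5948 0.2891 0.1608] yaw -0.0857 z [-0.01   0.004 -1.   ] w 0.04267208168164645 F [ 0.5  0.  -0.2]
```

View pics/side7.png

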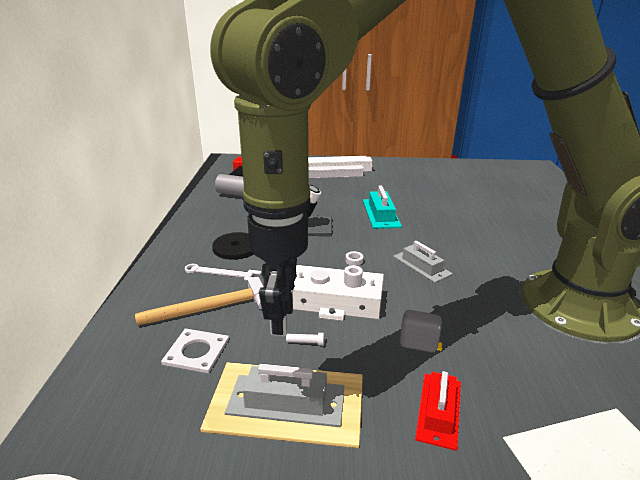

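View pics/w7.png

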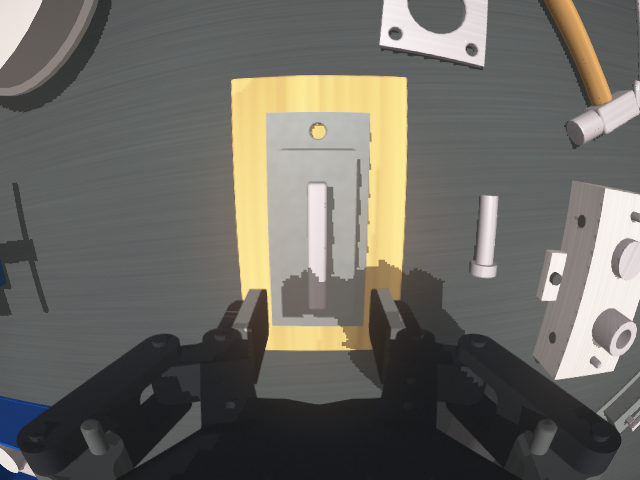

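The cover is flat, right way up and centred on the board. The sleeve shows as an open ring at wrist pixel (622,338) and the closed plug at (628,258). Moving over the sleeve.

Emit:
apply_moves(
  increments=[
    [[-0.5,-1.2,1],[0,0,0],1],
    [[-1,-2.6,1],[0,0,-0.008],1],
    [[-1,-2.6,1],[0,0,-0.008],1],
    [[-1,-2.6,0.5],[0,0,-0.008],1],
    [[-1,-2.6,0],[0,0,-0.008],1],
    [[-1,-2.6,0],[0,0,-0.008],1],
    [[-1,-2.6,0],[0,0,-0.008],1],
    [[-1,-2.6,0],[0,0,0],1],
    [[-1,-2.6,0],[0,0,0],1],
    [[-1,-2.6,0],[0,0,0],1],
    [[-0.6,-1.2,0],[0,0,0],1],
    [[0,0,0],[0,0,0],1],
  ],
)

```text
time: 10.87
position: [0.4891, 0.0259, 0.2086]
orientation: [-3.121, 0.207, -0.012]
wrist_force: [-0.5, -0.4, 0.4]
gripper_width: 0.0857
```

```bash
python3 -c "
from h import *
d=wr('w8.png')"
```

```text
t 10.8667 pos [0.4891 0.0259 0.2086] yaw -0.1324 z [ 0.009  0.013 -1.   ] w 0.08569212287058436 F [-0.5 -0.4  0.4]
```

View pics/w8.png

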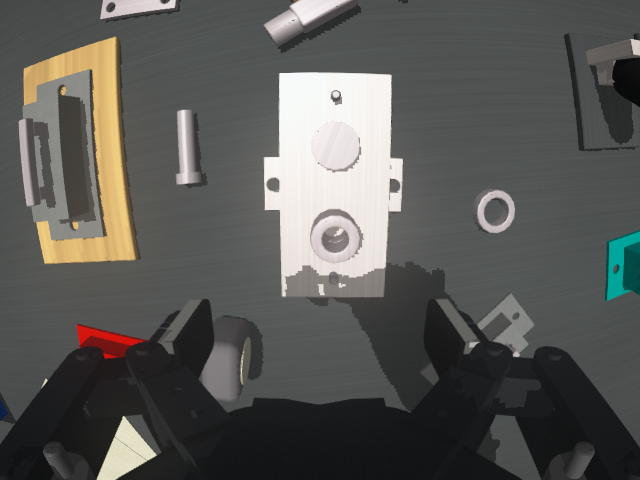

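The open sleeve is at (335,237), and the closed plug at (335,146).

```bash
python3 -c "
from h import *
d=np.load('pics/w8.png.npy',allow_pickle=True).item()
print(watz(d,335.5,236,.082),watz(d,310.5,236,.082),watz(d,360.5,236,.082))
print(watz(d,335.5,147,.062))
q=np.array([watz(d,*p,.05)[:2] for p in [(279,73),(392,74),(384,297),(281,297)]]);print(q,q.mean(0))
print('proj',wproj(d,[.4848,.0154,.082]))
"
```

```text
[0.48776023 0.01498125 0.082     ] [0.49011913 0.0334892  0.082     ] [ 0.48540949 -0.00360453  0.082     ]
[0.55295326 0.00631108 0.062     ]
[[ 0.61965307  0.04290717]
 [ 0.60797934 -0.04731271]
 [ 0.41927424 -0.0212927 ]
 [ 0.43092625  0.06913694]] [0.51945823 0.01085968]
proj [335.41502386 239.88156129]
```

Emit:
apply_moves(
  increments=[
    [[-0.3,-1.0,0],[-0.013,0.009,0],1],
    [[0,0,-1],[0,0,0],1],
    [[0,0,-2],[0,0,0],1],
    [[0,0,-2],[0,0,0],1],
    [[0,0,-2],[0,0,0],1],
    [[0,0,-1],[0,0,0],1],
    [[0,0,0],[0,0,0],1],
  ],
)

```text
time: 11.5
position: [0.4909, 0.0221, 0.1283]
orientation: [3.136, -0.192, 0.01]
wrist_force: [0.0, 0.8, -0.0]
gripper_width: 0.0855
```

```bash
python3 -c "
from h import *
d=wr('w9.png')"
```

```text
t 11.5 pos [0.4909 0.0221 0.1283] yaw -0.1222 z [ 0.006 -0.001 -1.   ] w 0.08550521640316998 F [ 0.   0.8 -0. ]
```

Emit:
apply_moves(
  increments=[
    [[-0.5,-0.8,0],[0,0.006,-0.01],1],
    [[-0.1,-0.1,-0.5],[0,0,0],1],
    [[0,0,-1],[0,0,0],1],
    [[0,0,-1],[0,0,0],1],
    [[0,0,-1],[0,0,0],1],
    [[0,0,0],[0,0,0],1],
  ],
)

```text
time: 12.05
position: [0.4875, 0.0133, 0.0949]
orientation: [3.135, -0.207, 0.012]
wrist_force: [-1.2, -0.5, 0.3]
gripper_width: 0.0851
```

```bash
python3 -c "
from h import *
d=wr('w10.png')"
```

```text
t 12.05 pos [0.4875 0.0133 0.0949] yaw -0.1318 z [ 0.007 -0.001 -1.   ] w 0.08512819293231803 F [-1.2 -0.5  0.3]
```

View pics/w10.png

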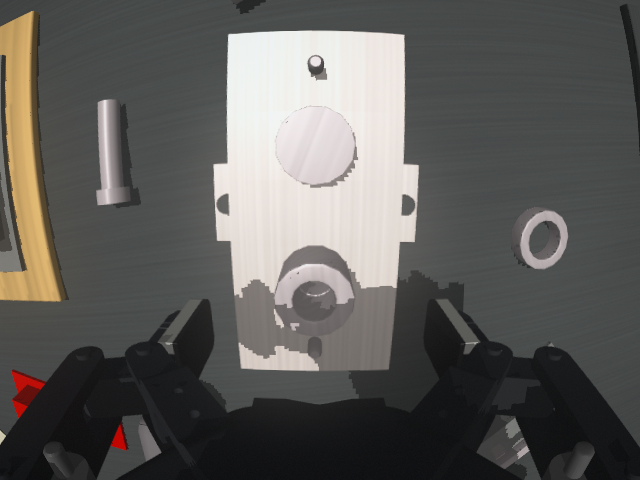

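The sleeve is at (315,298), centred in the jaws to about 1.5 mm. Going down to the collar.

Emit:
apply_moves(
  increments=[
    [[-0.1,0.15,-1],[0,0.007,0],1],
    [[0,0,-1],[0,0,0],1],
    [[0,0,-1],[0,0,0],1],
    [[0,0,-0.5],[0,0,0],1],
    [[0,0,0],[0,0,0],1],
  ],
)

```text
time: 12.52
position: [0.4885, 0.0153, 0.0597]
orientation: [3.135, -0.208, 0.007]
wrist_force: [0.8, 0.1, -1.3]
gripper_width: 0.0857
```

Emit:
apply_moves(
  increments=[
    [[-0.2,0,-0.5],[0,0.004,0],1],
    [[0,0,0],[0,0,0],1],
  ],
)

```text
time: 12.68
position: [0.4865, 0.0155, 0.0545]
orientation: [3.134, -0.208, -0.0]
wrist_force: [0.9, -0.4, 0.1]
gripper_width: 0.0856
```

```bash
python3 -c "
from h import *
d=wr('w11.png')"
```

```text
t 12.6833 pos [0.4865 0.0155 0.0545] yaw -0.1322 z [-0. -0. -1.] w 0.08556136662575611 F [ 0.9 -0.4  0.1]
```

View pics/w11.png

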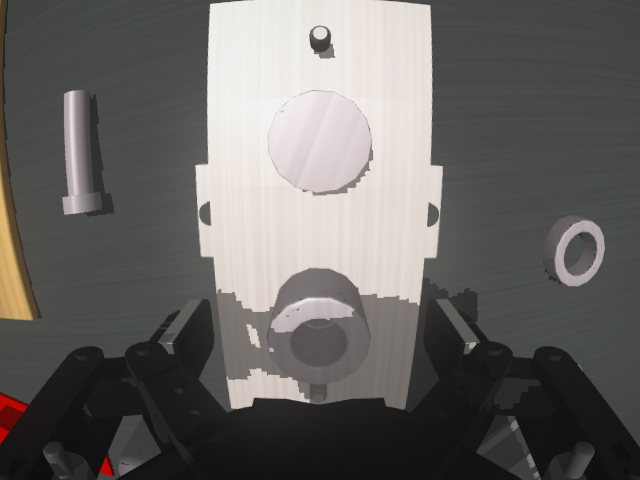

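The sleeve is centred between the pads at (318,340) and the tool is plumb. Closing.

Emit:
apply_moves(
  increments=[
    [[0,0,0],[0,0,0],0.3],
    [[0,0,0],[0,0,0],0],
    [[0,0,0],[0,0,0],-0.3],
    [[0,0,0],[0,0,0],-0.6],
    [[0,0,0],[0,0,0],-1],
    [[0,0,0],[0,0,0],-1],
    [[0,0,0],[0,0,0],-1],
    [[0,0,0],[0,0,0],-1],
  ],
)

```text
time: 13.4
position: [0.4877, 0.0155, 0.0567]
orientation: [3.135, -0.208, 0.006]
wrist_force: [0.1, -0.3, -0.1]
gripper_width: 0.0356
```

```bash
python3 -c "
from h import *
d=wr('w12.png')"
```

```text
t 13.4 pos [0.4877 0.0155 0.0567] yaw -0.1325 z [ 0.004 -0.    -1.   ] w 0.03564827650556936 F [ 0.1 -0.3 -0.1]
```

View pics/w12.png

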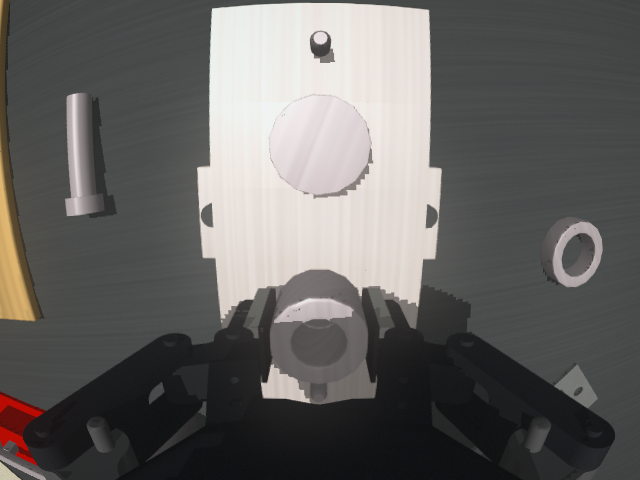

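Gripped, opening 35.6 mm. Pulling straight up.

Emit:
apply_moves(
  increments=[
    [[0,0,0.5],[0,0,0],-1],
    [[0,0,0.7],[0,0,0],-1],
    [[0,0,0.8],[0,0,0],-1],
    [[0,0,1],[0,0,0],-1],
    [[0,0,1],[0,0,0],-1],
    [[0,0,1.5],[0,0,0],-1],
    [[0,0,2],[0,0,0],-1],
    [[0,0,2],[0,0,0],-1],
    [[0,0,2],[0,0,0],-1],
    [[0,0,2],[0,0,0],-1],
    [[0,0,2],[0,0,0],-1],
    [[0,0,2],[0,0,0],-1],
  ],
)

```text
time: 14.45
position: [0.4824, 0.0159, 0.2433]
orientation: [-3.135, 0.205, 0.006]
wrist_force: [0.2, 0.9, -0.6]
gripper_width: 0.0353
```

```bash
python3 -c "
from h import *
d=wr('w13.png');snap('side','side13.png')"
```

```text
t 14.45 pos [0.4824 0.0159 0.2433] yaw -0.1304 z [-0.004  0.    -1.   ] w 0.03527799705070301 F [ 0.2  0.9 -0.6]
```

View pics/side13.png

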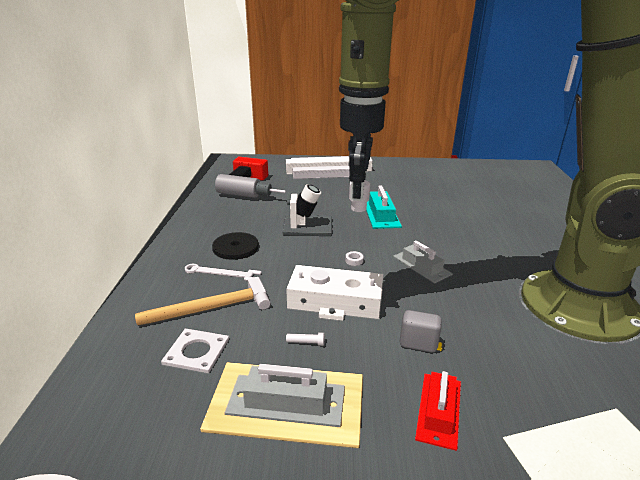

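View pics/w13.png

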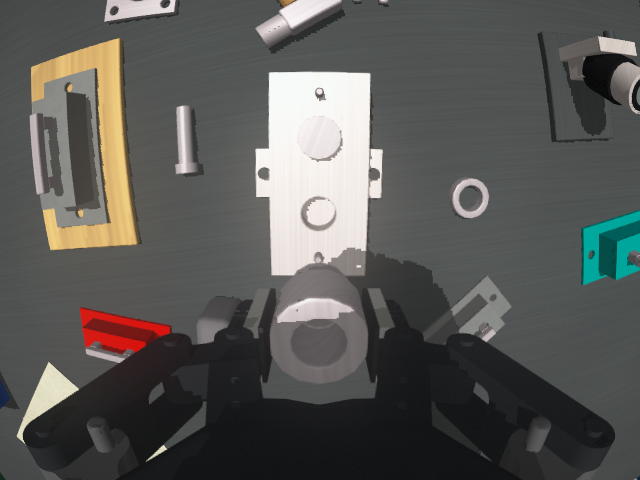

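The sleeve is out and held, the plug is still seated, and bore at (318,212) is empty. Moving towards the camera, staying short and high so I can measure the head.

Emit:
apply_moves(
  increments=[
    [[-0.2,-1.5,0.3],[0,0,0],-1],
    [[-0.3,-2.7,0.3],[0,0,0.02],-1],
    [[-0.3,-2.8,0.3],[0,0,0.02],-1],
    [[-0.3,-2.8,0.3],[0,0,0.02],-1],
    [[-0.3,-2.8,0.3],[0,0,0.02],-1],
    [[-0.3,-2.8,0.3],[0,0,0.02],-1],
    [[-0.3,-2.8,0.3],[0,0,0.02],-1],
    [[-0.3,-2.8,0],[0,0,0.02],-1],
    [[-0.3,-2.8,0],[0,0,0.02],-1],
    [[-0.3,-2.8,0],[0,0,0],-1],
    [[-0.2,-1.5,0],[0,0,0],-1],
    [[0,0,0],[0,0,0],-1],
  ],
)

```text
time: 15.55
position: [0.4426, -0.2731, 0.2655]
orientation: [-3.136, -0.072, 0.007]
wrist_force: [-0.3, -0.2, -0.8]
gripper_width: 0.0354
```

```bash
python3 -c "
from h import *
d=wr('w14.png');print(d['s']['joint_positions'].round(3))"
```

```text
t 15.55 pos [ 0.4426 -0.2731  0.2655] yaw 0.046 z [-0.005  0.005 -1.   ] w 0.03537856216829083 F [-0.3 -0.2 -0.8]
[ 0.742  0.326 -0.326  1.71   0.111  1.13  -1.141]
```

View pics/w14.png

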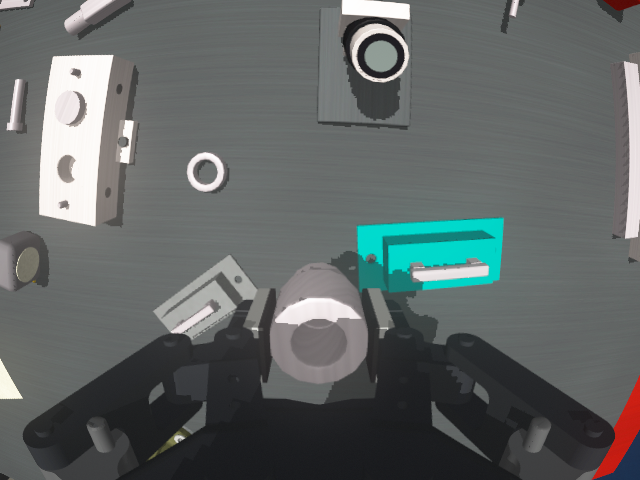

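The glass shows at (381,54), and the stand base has near corners (319,122) and (409,127) with the far left at (320,9). The red and teal covers are decoys.

```bash
python3 -c "
from h import *
d=np.load('pics/w14.png.npy',allow_pickle=True).item()
a=d['color'][:140,300:430,::-1]; cv2.imwrite('pics/c14.png',cv2.resize(np.ascontiguousarray(a),None,fx=4.2,fy=4.2,interpolation=cv2.INTER_CUBIC))
print('glass',watz(d,381,54,.115))
q=[watz(d,*p,.012)[:2] for p in [(319,121.5),(409.5,127),(320,9)]]; print(np.round(q,4)); 
print('yaw',np.arctan2(*(q[2]-q[0])[::-1]),np.arctan2(*(q[1]-q[0])[::-1])+np.pi/2)
"
```

```text
glass [ 0.58481387 -0.31455401  0.115     ]
[[ 0.5326 -0.2681]
 [ 0.5338 -0.3647]
 [ 0.6587 -0.2631]]
yaw 0.039142070416282204 0.01250565420330374
```

View pics/c14.png

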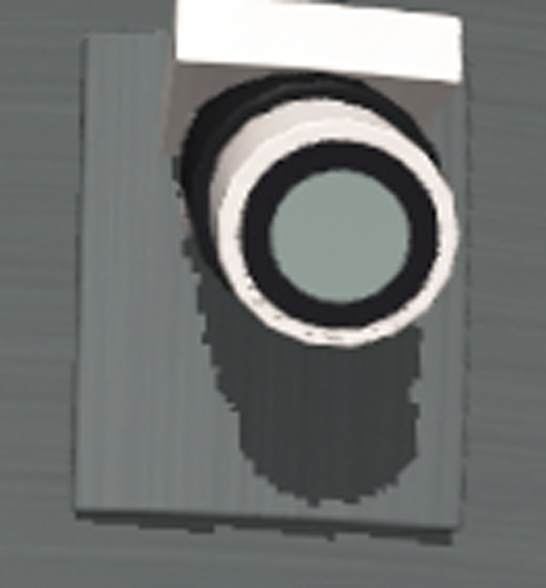

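Target: sleeve end at (0.5405, -0.3148, 0.205) with the tool leaning 0.45 rad, which puts the TCP at about (0.530, -0.315, 0.229). I'll tilt first.

Emit:
apply_moves(
  increments=[
    [[0,0,0.3],[0,-0.05,0],-1],
    [[0,0,0.3],[0,-0.05,0],-1],
    [[0,0,0],[0,-0.05,0],-1],
    [[0,-0.4,0],[0,-0.05,0],-1],
    [[0,-0.4,0],[0,-0.05,0],-1],
    [[0,-0.4,0],[0,-0.05,0],-1],
    [[0,-0.4,0],[0,-0.05,0],-1],
    [[0,-0.4,0],[0,-0.05,0],-1],
    [[0,-0.4,0],[0,-0.04,0],-1],
    [[0,0,0],[0,0,0],-1],
  ],
)

```text
time: 16.43
position: [0.4444, -0.2771, 0.2684]
orientation: [-3.057, -0.103, -0.698]
wrist_force: [-0.7, 0.3, -1.9]
gripper_width: 0.0355
```

```bash
cat > tgt.py <<'E'
from h import *
import sys
def tgt(G=(.584,-.3135,.115),yaw=.03,off=.0267,ox=-.0015,f=None):
    s=sense(); M=R.from_rotvec(s['orientation']).as_matrix(); p=s['position']
    cz=np.array([-np.sin(.45)*np.cos(yaw),-np.sin(.45)*np.sin(yaw),np.cos(.45)])
    cx=np.array([np.cos(.45)*np.cos(yaw),np.cos(.45)*np.sin(yaw),np.sin(.45)]); 
    T=np.stack([cx,np.cross(-cz,cx),-cz],1)
    rv=R.from_matrix(T@M.T).as_rotvec()
    tp=np.array(G)+(.1+off)*cz-ox*cx
    so=p+off*M[:,2]+ox*M[:,0]; e=so-np.array(G)
    print('p',p.round(4),'dcm',((tp-p)*100).round(2),'drot',rv.round(3),'sleeve in cam: axial',(e@cz).round(4),'lat x',(e@cx).round(4),'lat y',(e@np.cross(cz,cx)).round(4),'ang',np.arccos(np.clip(-M[:,2]@cz,-1,1)).round(3),'q',s['joint_positions'].round(2),'v',np.abs(s['qd']).max().round(3),s['gripper_width'],s['wrist_force'].round(1))
if __name__=='__main__': tgt()
E
python3 tgt.py
```

```text
p [ 0.4444 -0.2771  0.2684] dcm [ 8.59 -3.8  -3.87] drot [ 0.011 -0.001 -0.035] sleeve in cam: axial 0.1717 lat x -0.0595 lat y 0.0407 ang 0.006 q [ 1.09  0.18 -0.44  2.02 -0.36  0.64 -0.58] v 0.106 0.03549022813413707 [-0.7  0.3 -1.9]
```

Emit:
apply_moves(
  increments=[
    [[1,-0.6,0],[0,0,-0.01],-1],
    [[1.5,-0.7,0],[0,0,-0.01],-1],
    [[1.5,-0.7,-0.3],[0,0,0],-1],
    [[1.5,-0.7,-0.4],[0,0,0],-1],
    [[1.5,-0.5,-0.4],[0,0,0],-1],
    [[0.8,-0.3,-0.5],[0,0,0],-1],
    [[0,0,-0.5],[0,0,0],-1],
    [[0,0,0],[0,0,0],-1],
  ],
)

```text
time: 17.1
position: [0.5264, -0.2998, 0.2452]
orientation: [-3.057, -0.084, -0.678]
wrist_force: [-1.3, -0.6, -1.4]
gripper_width: 0.0358
```

```bash
python3 tgt.py; python3 -c "
from h import *
d=wr('w15.png')
"
```

```text
p [ 0.5264 -0.2998  0.2452] dcm [ 0.38 -1.53 -1.54] drot [ 0.003 -0.013 -0.024] sleeve in cam: axial 0.1154 lat x 0.0033 lat y 0.0156 ang 0.016 q [ 0.93  0.32 -0.4   1.89 -0.22  0.61 -0.78] v 0.03 0.03583485365629096 [-1.3 -0.6 -1.4]
t 17.1 pos [ 0.5264 -0.2998  0.2452] yaw 0.0557 z [ 0.422  0.021 -0.906] w 0.03583485365629096 F [-1.3 -0.6 -1.4]
```

View pics/w15.png

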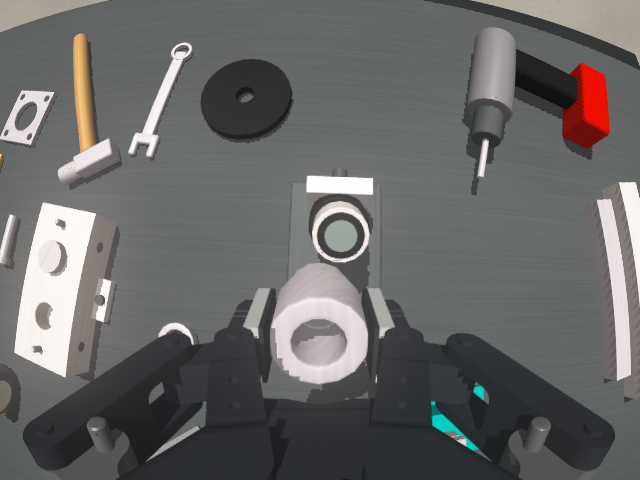

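The glass is at (341,236), slightly right of the sleeve as expected.

```bash
python3 -c "
from h import *
d=np.load('pics/w15.png.npy',allow_pickle=True).item()
print('glass',watz(d,341,236,.115))
a=d['color'][160:300,270:410,::-1]; cv2.imwrite('pics/c15.png',cv2.resize(np.ascontiguousarray(a),None,fx=4.2,fy=4.2,interpolation=cv2.INTER_CUBIC))
"
```

```text
glass [ 0.58288985 -0.31465619  0.115     ]
```

View pics/c15.png

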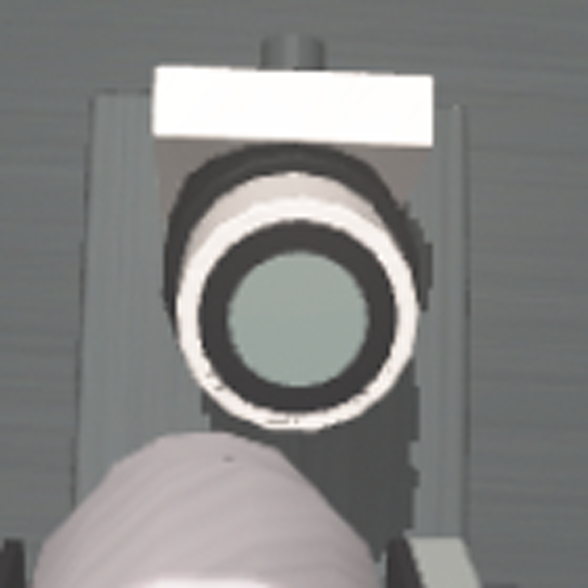

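Emit:
apply_moves(
  increments=[
    [[0.4,-1.3,-0.6],[0,-0.013,-0.024],-1],
    [[0,0,-0.6],[0,0,0],-1],
    [[0,0,0],[0,0,0],-1],
    [[0,0,0],[0,0,0],-1],
  ],
)

```text
time: 17.48
position: [0.5281, -0.3104, 0.2335]
orientation: [-3.059, -0.049, -0.696]
wrist_force: [-0.4, -0.4, -1.3]
gripper_width: 0.0358
```

```bash
python3 tgt.py
```

```text
p [ 0.5281 -0.3104  0.2335] dcm [ 0.21 -0.47 -0.38] drot [ 0.003 -0.002 -0.002] sleeve in cam: axial 0.1043 lat x -0.0002 lat y 0.0047 ang 0.003 q [ 0.94  0.34 -0.4   1.9  -0.23  0.57 -0.77] v 0.026 0.03578597758954525 [-0.4 -0.4 -1.3]
```

Emit:
apply_moves(
  increments=[
    [[0.2,-0.6,-0.5],[0,0,0],-1],
    [[0,0,0],[0,0,0],-1],
    [[0,0,0],[0,0,0],-1],
  ],
)

```text
time: 17.73
position: [0.5294, -0.3162, 0.2289]
orientation: [-3.059, -0.051, -0.695]
wrist_force: [-0.2, -0.5, -1.6]
gripper_width: 0.0358
```

```bash
python3 tgt.py; python3 -c "
from h import *
d=wr('w16.png')
a=snap('side','side16.png')['color'][150:250,260:400,::-1]; cv2.imwrite('pics/c16.png',cv2.resize(np.ascontiguousarray(a),None,fx=5,fy=5,interpolation=cv2.INTER_CUBIC))
a=snap('scene','scene16.png')['color'][:,:,::-1];a=a[150:300,110:250]; cv2.imwrite('pics/c16s.png',cv2.resize(np.ascontiguousarray(a),None,fx=4,fy=4,interpolation=cv2.INTER_CUBIC))
"
```

```text
p [ 0.5294 -0.3162  0.2289] dcm [0.08 0.11 0.08] drot [ 0.003 -0.003 -0.002] sleeve in cam: axial 0.0996 lat x -0.0012 lat y -0.0011 ang 0.003 q [ 0.95  0.35 -0.4   1.9  -0.23  0.56 -0.77] v 0.01 0.03579999911833557 [-0.2 -0.5 -1.6]
t 17.7333 pos [ 0.5294 -0.3162  0.2289] yaw 0.0339 z [ 0.432  0.011 -0.902] w 0.03579999911833557 F [-0.2 -0.5 -1.6]
```

View pics/c16.png

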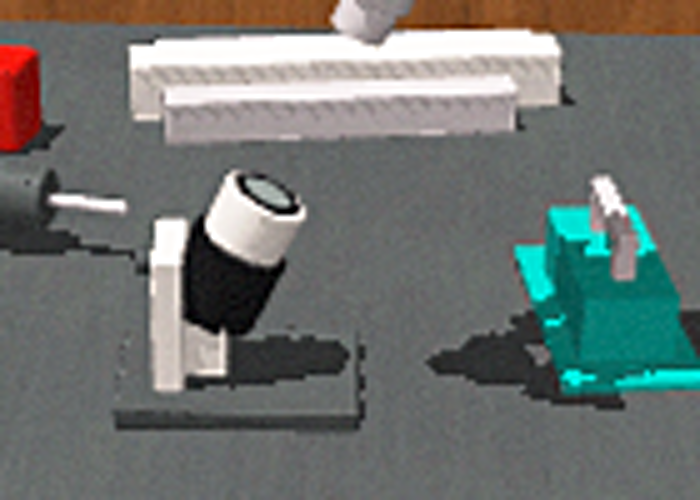

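View pics/c16s.png

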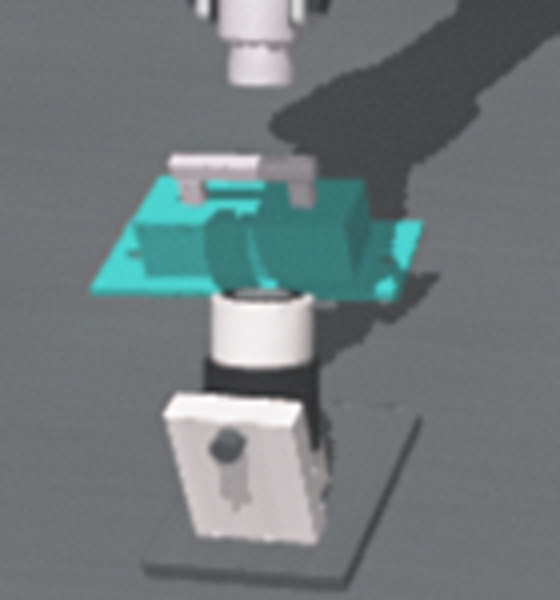

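View pics/scene16.png

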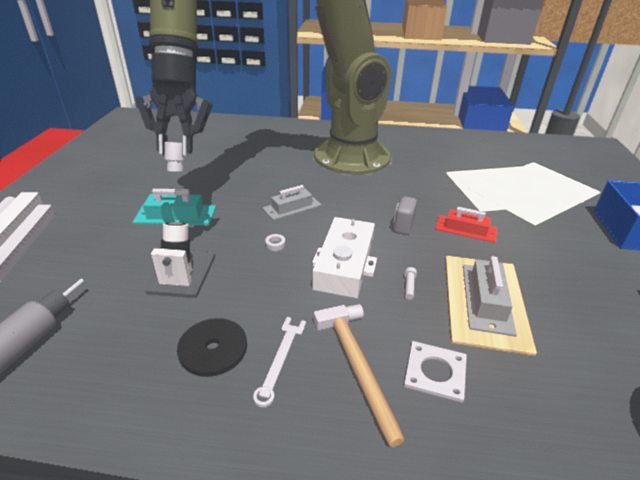

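The sleeve's narrow end faces the glass: it appears at about (175,169) in scene and (332.5,157) in side. I'll check it against the expected pose.

```bash
python3 -c "
from h import *
G=np.array([.584,-.314,.115]);cz=np.array([-.4348,-.013,.9004]);so=G+.1*cz
for n in('scene16','side16'):
    d=np.load('pics/'+n+'.png.npy',allow_pickle=True).item(); print(n,'narrow end',proj(d,so),'15mm up',proj(d,so+.02*cz),'glass',proj(d,G))
S=[np.load('pics/%s.png.npy'%n,allow_pickle=True).item() for n in('scene16','side16')]
A=[];b=[]
for d,(u,v) in zip(S,[(174.9,169.5),(332.8,157)]):
    o,r=ray(d,u,v); r/=np.linalg.norm(r); P=np.eye(3)-np.outer(r,r); A.append(P); b.append(P@o)
p=np.linalg.lstsq(np.vstack(A),np.hstack(b),rcond=None)[0]; print('tri',p,so,'axial',(p-G)@cz,'off',np.linalg.norm((p-G)-((p-G)@cz)*cz))
a=S[1]['color'][110:180,290:380,::-1]; cv2.imwrite('pics/c17.png',cv2.resize(np.ascontiguousarray(a),None,fx=7,fy=7,interpolation=cv2.INTER_CUBIC))
print(sense()['qd'].round(3),sense()['gripper_width'])
"
```

```text
scene16 narrow end [174.881911  170.2234721] 15mm up [174.80129241 159.32961866] glass [175.27406058 223.21398367]
side16 narrow end [329.80526668 154.59909266] 15mm up [333.41634963 147.7252048 ] glass [312.55709407 187.4319037 ]
tri [ 0.53216576 -0.31874067  0.19972503] [ 0.54052 -0.3153   0.20504] axial 0.09888557364828303 off 0.010423617218312396
[-0.003 -0.    -0.001  0.    -0.     0.    -0.   ] 0.03561102537907112
```

View pics/c17.png

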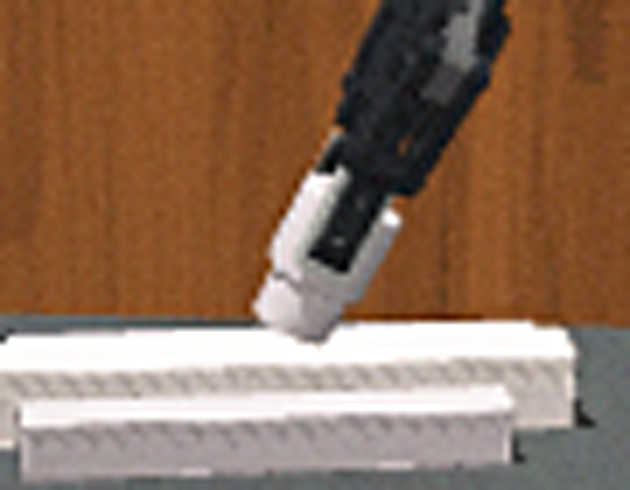

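The side and scene views agree with the expected pose to within a few mm. The side offset, measured relative to the glass, is about 2 mm towards -x. One small trim, then settle.

Emit:
apply_moves(
  increments=[
    [[0.2,0.1,0.1],[0,0,0],-1],
    [[0,0,0],[0,0,0],-1],
    [[0,0,0],[0,0,0],-1],
    [[0,0,0],[0,0,0],-1],
    [[0,0,0],[0,0,0],-1],
    [[0,0,0],[0,0,0],-1],
  ],
)

```text
time: 18.38
position: [0.5321, -0.3146, 0.2307]
orientation: [-3.059, -0.052, -0.697]
wrist_force: [0.3, 0.3, -1.4]
gripper_width: 0.0358
```

```bash
python3 tgt.py; python3 -c "
from h import *
d=wr('w17.png')"
```

```text
p [ 0.5321 -0.3146  0.2307] dcm [-0.18 -0.05 -0.09] drot [ 0.004 -0.002 -0.003] sleeve in cam: axial 0.1 lat x 0.002 lat y 0.0004 ang 0.003 q [ 0.94  0.35 -0.39  1.89 -0.23  0.56 -0.77] v 0.002 0.03578039677261363 [ 0.3  0.3 -1.4]
t 18.3833 pos [ 0.5321 -0.3146  0.2307] yaw 0.0349 z [ 0.433  0.011 -0.901] w 0.03578039677261363 F [ 0.3  0.3 -1.4]
```

View pics/w17.png

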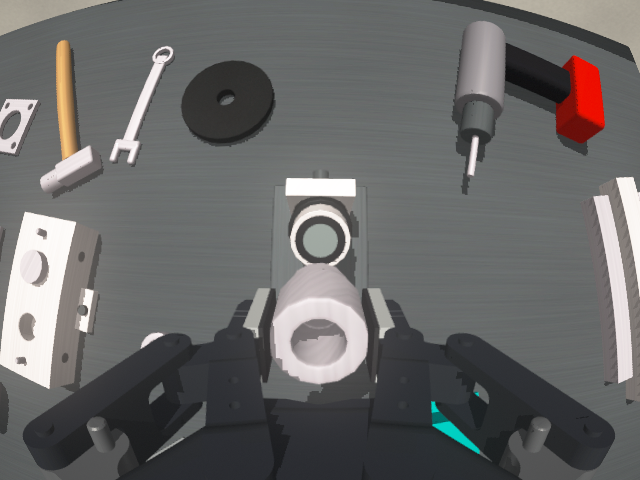

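The glass at (320,240) is in line with the sleeve at (320,340), and the arm is still. Handing in.

```bash
python3 -c "
from h import *
d=np.load('pics/w17.png.npy',allow_pickle=True).item(); print('glass',watz(d,320,240,.115))
print(sign_off())"
```

```text
glass [ 0.58325336 -0.31428279  0.115     ]
the job is handed in; nothing more can be done
None
```

I set the cover down on the board and pulled the sleeve out. I handed the job in with the sleeve held in front of the inspection camera at about 18.4 s; no verdict is reported.

- **Cover:** I lifted it by its handle, touched it down on the board at about 9 N and let go. It lies flat, right way up and centred to within about 5 mm.
- **Sleeve:** By the arm's pose and my estimate of the glass position, the narrow end was 100 mm from the glass. It was about 2 mm off the lens axis and within 0.01 rad of square, with the arm at rest and a 36 mm grip opening.
- **Plug and bystanders:** The plug still looks seated. The bystanders in view showed no movement, and I saw no contact with the camera.

**Disagreement:** Triangulating the sleeve from the scene and side pictures, before a final 2 mm trim, put it about 10 mm off the axis. Re-reading the side picture, with its offset on the glass taken out, left about 2 mm, which I trimmed. I did not repeat the triangulation. The last wrist picture shows the glass in line with the sleeve and puts it within 1 mm of the position I used.

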